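# Load the stage insert under the imager's lamp

## Task

Fit the white stage insert into the desk-top imager: slide it lengthwise along the stage, between the side guides and under their lips and the lamp, until it is fully home against the back stop. Then swing the retaining lever fully across in front of it so that it cannot slide out. Do not knock the lamp, and leave the dish and the objective where they are.

Things in the scene. Friction and masses are not known exactly. Their poses are not given: they have to be found in the camera images.
- stage_insert: White frame plate, 100 x 170 x 8 mm (x, y, z), flat on the desk, both ends alike. Origin: centre of its underside; y its long axis, z up. A sunk window (x -30 to 30, y -45 to 45 mm) has a thin pane, its top 3 mm above the underside. Each short end is thus a bar 40 mm wide (y 45 to 85), which can be taken from above with one finger in the window, the other outside the end. 60 g.
- imager: Low white desk-top imager, fixed; flat metal stage 45 mm above the desk. Origin: on the desk, below the lamp's axis; x is the direction in which the insert slides in, z up. Base from x -146 to 126, y -79 to 79 mm. The stage is open and flat from x -146 to -84; the guides follow.
- lamp: Black round lamp (42 mm across, x and y -21 to 21) over the middle of the stage, on a white arm 44 mm wide that comes forward from a column behind the back stop (x 95 to 125). Frame as the imager's. Underside 32 mm above the stage; tops of lamp and arm 67 mm, of the column 72 mm above the stage.
- stage_home (a point): Point on the stage's surface under the lamp, where the centre of the insert's underside comes when home; axes as the imager's. The back stop's face is 85.5 mm beyond it (+x), 13 mm high.
- retaining_lever (a joint): Flat lever swinging about an upright pivot at a front corner of the stage. At 0 it points straight out of the mouth (imager -x), below 0 farther outward, clear of the insert; at 1.57 rad it is fully across (points to imager +y), 3 mm in front of an insert that is home. Stops at -0.5 and 1.58; stays where left. Bar 10 mm wide, 50 mm long, 2.5 to 10.5 mm above the stage.
- lever_pivot (a point): Pivot axis of the lever, on the stage's surface, at imager x -93, y -68 mm.
- lever_knob (a point): Top centre of the lever's upright black knob, 13 mm thick, 45 mm from the pivot, its top 39 mm above the stage.
- dish: Bystander: clear round culture dish with lid, 58 mm across, 16 mm high, on the desk. Origin: centre of its underside.
- objective: Bystander: white microscope objective standing on the desk, 35 mm across, 50 mm high. Origin: centre of its underside.
- guide_mouth (a point): Point on the stage midway between the front ends of the guides, at imager x -84, y 0. Dark guide walls 13 mm high, inner faces at y -52 and 52, run from x -60 to 90 (imager mm), flared to about 112 mm apart at x -84. Lips reach in 6 mm over the plate's edges from x -35 to 90, with 13 mm of height under them.

How it is judged:
At the end, for the whole second after the job is handed in: The insert lies flat on the stage, right way up, lengthwise between the guides, at rest with its centre within 5 mm sideways and from 6 mm short to 4 mm past the home point, and the lever is at least 1.35 rad across (x of stage_insert in the frame of stage_home between -0.006 and 0.004 m and y of stage_insert in the frame of stage_home between -0.005 and 0.005 m and z of stage_insert in the frame of stage_home between -0.003 and 0.003 m and angle between stage_insert's own z axis and vertical below 0.05 rad and angle between the y axis of stage_insert and the x axis of imager, either way round below 0.05 rad and value of joint retaining_lever above 1.35 rad and linear speed of stage_insert below 0.02 m/s); the robot touches nothing.
It fails at once if the lamp or its arm is knocked (more than 10 N) (contact force between lamp and anything else above 10 N).
It fails at once if the dish is moved more than 25 mm (distance of dish from where it was at the start of the episode above 0.025 m).
It fails at once if the objective is moved more than 25 mm (distance of objective from where it was at the start of the episode above 0.025 m).
It also fails if it takes over 64 s, if anything falls off the work surface, if the arm or the gripper's body presses on something with over 40 N, if the wrist force passes 120 N, or if a joint passes its speed limit or range.

## Robot

A 7-joint arm with a two-finger parallel gripper is mounted at the origin on the work surface; the furniture and walls round the work are solid. World frame = base frame: x ahead of the robot, y to its left, z up, the work surface at z = 0. Lengths are in m, angles in rad, forces in N, time in s.
With the tool pointing down it reaches from about 0.35 to 0.9 m from the base axis. Payload 8.1 kg.
Tool frame: the origin (TCP) lies on the centre line of the jaws, within the pads' length; the fingertips stand 19 mm ahead of it and the grasp point (between the pads) is the TCP; z points along the fingers, y is the direction in which the jaws open and shut (so a half turn about z gives the same grasp; the last joint's range is limited). The gripper opens to 92 mm and grips with 3 to 60 N. Pads are 19 mm wide; open, the fingers measure 130 mm over their backs; the gripper's body (75 mm by 190 mm) begins 47 mm behind the grasp point.
Start: joints at [-1.216, 0.434, 0.025, 1.573, -0.012, 1.134, -0.075], TCP at [0.276, 0.561, 0.246] pointing down, gripper open.
Joint ranges: [-2.62, 2.62], [-0.44, 2.09], [-1.27, 1.32], [0.08, 2.57], [-1.32, 4.46], [0.12, 2], [-2.74, 2.74]. Speed limits (rad/s): [2.22, 2.22, 3.01, 3.01, 3.14, 3.14, 3.14].

## Interface

Orientations are given as a rotation vector (axis times angle).
In Python, from cell import monitor, imaging, workorder, outline_of gives the robot as it stands.
- The arm moves only by the tool move_arm, never from a script. Its argument "series" is a list of rows, each a list of 6 numbers: the shift along the world's x, y, z in cm, then the turn, a rotation vector about the world's x, y, z in degrees. A call has 1 to 8 rows; each row shifts and turns the commanded pose from where the row before left it; what a row does not reach is not made up. A row lasts 1/10 s, in which the tool goes at most 50 mm and 8.59 degrees, less where a joint would pass 70% of its speed; a pose out of reach is approached as far as the arm can. A call with a gripper value outside its range is refused whole. "grip" is the opening, from 0 (shut) to 1 (fully open), set as the call begins (left out, the last holds). The fingers move at their own pace and stop on an object; "force" is the grip in N (left out, the last holds). Time passes only in rows, so rows that do not move let the fingers close. It gives the time, the measured TCP pose, the force and the opening at its end, in the units of the state.
- monitor.observe(): the state, without advancing time (a new reading comes with each control period).
- imaging.get_image(name): name is "scene" or "top"; returns a dict with "color" (420x560x3 uint8, red, green, blue), "fx", "fy", "cx", "cy" (pixels), "rvec" (rotation vector, rad) and "tvec" (3), from world to camera coordinates, as OpenCV has them. Camera axes: x right, y down, z forward; pixel columns grow to the right and rows downward; lengths in m; the calibration is good to about 2 mm. A picture is of the moment at which its call begins. There is no depth.
- workorder.sign_off(): hands the job in, once; it reports no verdict.
Trained networks look in the newest picture that a camera, given by its name, has taken for a name from the list of things; names that differ only in an ending like _2 or _b are one class to them, and where a whole thing is asked for, a point or a joint stands for the part that bears it (a point fixed in the world has none). Each returns a list of dicts, best first, with "p" (0 to 1); they miss things now and then, are a little off and sometimes report something else, mostly with a low value. They report only what shows in the picture. A call takes as long as a camera call.
- outline_of(camera, thing): "mask" (420x560 bool, what is visible of it) and "rect" ([left, top, width, height] in pixels, round what is visible of it).
The state is a dict: "clock": time; "joints": joint angles; "dq": joint speeds; "joint_efforts": joint torques, N m; "position": TCP position; "ee_rot": TCP orientation; "force": force on the tool from outside, world axes, zero at the start; "ft_torque": the same for the moment, N m; "width": opening from 0.0 (shut) to 1.0 (fully open).
Only numpy, scipy, OpenCV 4.12 (cv2) and the standard library are available. Lean on these libraries where they do the work, as an engineer would, in place of code of your own. Each camera call takes 0.05 s, during which the arm holds its last target. There are 200 camera calls.

## Working session

There is one attempt and no reset: what is moved stays moved. The work goes in short steps, Python scripts to look and compute and a tool call to move; the robot and the scene stay as the last step left them, time stands still between calls to the robot, and variables do not carry over. Pictures are saved under pics/ and viewed, about 8 in all and at most 12, crops included, and the job is handed in when it is done.

Besides the shell and the picture viewer there is one more tool, called after "Emit:" by a JSON object that holds its "api" and its "payload", one argument or row to a line. move_arm: Moves the arm, as the interface text tells. Its arguments: {"type":"object","properties":{"series":{"type":"array"},"grip":{"type":"number"},"force":{"type":"number"}},"required":["series"]}

```bash
mkdir -p pics; ls; cat > h.py <<'E'
import numpy as np, cv2
from cell import monitor, imaging, workorder, outline_of
def cam(n):
    d=imaging.get_image(n); K=np.array([[d["fx"],0,d["cx"]],[0,d["fy"],d["cy"]],[0,0,1.]])
    R=cv2.Rodrigues(np.array(d["rvec"],float))[0]; return d,K,R,np.array(d["tvec"],float)
def ray(uv,z,c):
    d,K,R,t=c; o=-R.T@t; v=R.T@np.linalg.inv(K)@np.array([uv[0],uv[1],1.]); return o+v*(z-o[2])/v[2]
def proj(P,c):
    d,K,R,t=c; return cv2.projectPoints(np.atleast_2d(np.array(P,float)),np.array(d["rvec"],float),t,K,None)[0][:,0]
def save(n,img): cv2.imwrite("pics/"+n,img[:,:,::-1])
E
python3 - <<'E'
from h import *
a=cam("scene");b=cam("top")
save("s0.png",a[0]["color"]);save("t0.png",b[0]["color"])
for c in(a,b): print(-c[2].T@c[3], c[1][0,0])
print(monitor.observe())
for n in("scene","top"):
  for th in("stage_insert","imager","lamp","lever_knob","retaining_lever","dish","objective"):
    for r in outline_of(n,th)[:2]:
      m=r["mask"]; ys,xs=np.nonzero(m); print(n,th,round(r["p"],2),r["rect"],xs.mean().round(1),ys.mean().round(1))
E
```

```text
pics
[-0.03013421 -0.88550227  0.6659447 ] 383.72863929397204
[ 0.21932261 -0.03290228  1.40039441] 459.1738049634093
{'clock': 0.1, 'joints': array([-1.21561572,  0.43516315,  0.02499967,  1.5739742 , -0.01161351,
        1.13402676, -0.07509516]), 'dq': array([ 2.34809488e-04, -1.72355107e-03,  1.82192351e-03, -9.42808244e-04,
        9.56735883e-06,  7.94313875e-04, -1.02185984e-03]), 'joint_efforts': array([ 4.03040496e-03, -6.69125462e+01,  9.88398604e-01, -3.15147507e+01,
       -6.05182489e-02,  3.73046170e-02,  3.59163528e-05]), 'position': array([0.27609031, 0.56023865, 0.24502997]), 'ee_rot': array([-7.12915984e-01, -3.05943004e+00,  2.21855563e-03]), 'force': array([ 0.17141835, -0.18751816, -0.15647623]), 'ft_torque': array([ 0.03894852,  0.02008432, -0.01680977]), 'width': 1.0002221864482745}
scene stage_insert 0.58 [282.1, 248.5, 57.4, 45.1] 310.8 271.0
scene imager 0.65 [211.9, 169.5, 82.5, 66.9] 251.0 204.1
scene imager 0.63 [279.2, 196.1, 16.0, 9.2] 289.1 201.4
scene lamp 0.56 [218.4, 167.1, 37.3, 25.5] 235.4 181.8
scene lamp 0.26 [210.2, 168.3, 84.2, 68.0] 250.9 204.0
scene lever_knob 0.49 [280.0, 196.7, 14.8, 8.1] 288.7 201.5
scene dish 0.75 [209.8, 168.3, 86.3, 68.0] 250.9 203.8
scene objective 0.81 [379.7, 291.0, 16.2, 24.7] 387.6 303.4
scene objective 0.24 [210.2, 165.5, 85.6, 72.6] 251.2 204.0
top stage_insert 0.7 [177.7, 204.4, 54.9, 29.1] 200.0 215.6
top stage_insert 0.58 [317.3, 193.3, 60.2, 46.0] 346.3 217.0
top imager 0.77 [176.9, 176.5, 100.2, 73.3] 226.3 214.7
top lamp 0.78 [175.1, 206.4, 54.3, 26.3] 199.4 216.0
top lamp 0.27 [136.4, 193.2, 21.4, 22.9] 146.2 204.8
top lever_knob 0.54 [245.4, 176.2, 19.6, 11.8] 255.8 183.0
top retaining_lever 0.42 [246.5, 176.5, 18.5, 9.4] 255.9 183.2
top dish 0.74 [137.4, 191.3, 20.0, 24.7] 146.0 205.0
top objective 0.66 [409.4, 188.7, 18.4, 11.0] 418.3 193.6
top objective 0.5 [174.6, 178.7, 101.6, 71.5] 226.5 214.7
```

```bash
python3 - <<'E'
import cv2,numpy as np
a=cv2.imread("pics/s0.png");b=cv2.imread("pics/t0.png")
cv2.imwrite("pics/t1.png",cv2.resize(b[150:280,120:440],(800,325),interpolation=cv2.INTER_CUBIC))
cv2.imwrite("pics/s1.png",cv2.resize(a[140:340,180:420],(720,600),interpolation=cv2.INTER_CUBIC))
E
```

```text
(no output)
```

View pics/t1.png

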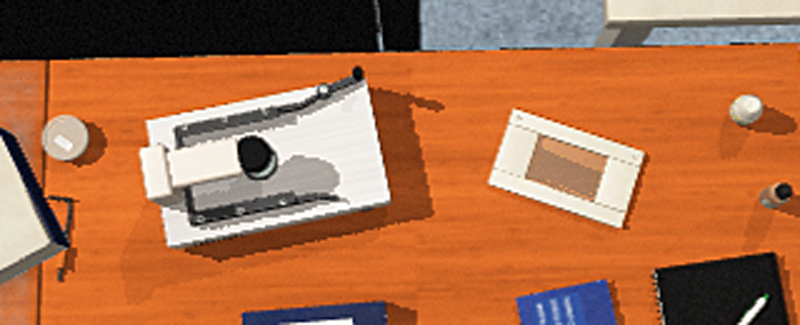

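View pics/s1.png

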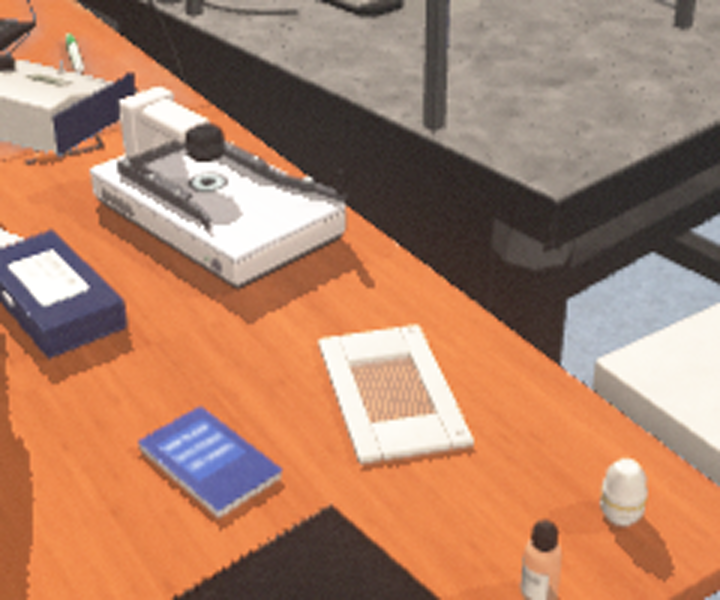

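Top crop: imager at left (base corners ≈ (146,122),(365,80),(389,203),(168,246)), mouth to the right, lever knob at (358,72). Insert at right (514,109),(645,153),(620,227),(489,184). Dish is left of the imager, objective at the far right. The scene view agrees.

```bash
cat >> h.py <<'E'
def fit(c,uv,model,x0):
    from scipy.optimize import least_squares
    M=np.array(model,float)
    def w(q):
        s,k=np.sin(q[2]),np.cos(q[2]); return np.c_[M[:,0]*k-M[:,1]*s+q[0],M[:,0]*s+M[:,1]*k+q[1],M[:,2]]
    r=least_squares(lambda q:(proj(w(q),c)-uv).ravel(),x0); return r.x,np.abs(r.fun).max(),w
def world(q,P):
    P=np.atleast_2d(np.array(P,float)); s,k=np.sin(q[2]),np.cos(q[2]); return np.c_[P[:,0]*k-P[:,1]*s+q[0],P[:,0]*s+P[:,1]*k+q[1],P[:,2]]
E
python3 - <<'E'
from h import *
b=cam("top");a=cam("scene")
def top(p): return np.array(p,float)/2.5+[120-.3,150-.3]
def sc(p): return np.array(p,float)/3+[180-.3,140-.3]
for p in [(146,122),(365,80),(389,203),(168,246)]: print("imT",ray(top(p),.045,b).round(4))
for p in [(514,109),(645,153),(620,227),(489,184)]: print("inT",ray(top(p),.008,b).round(4))
for p in [(92,165),(238,259),(345,207)]: print("imS",ray(sc(p),.045,a).round(4))
for p in [(319,340),(419,325),(474,446),(364,465)]: print("inS",ray(sc(p),.008,a).round(4))
print("knobT",ray(top((358,72)),.084,b),"knobS",ray(sc((340,193)),.084,a))
print("lampT",ray(top((257,155)),.112,b),"lampS",ray(sc((205,133)),.112,a))
print("dish",ray(top((66,137)),.016,b),"obj",ray(top((747,108)),.05,b))
E
```

```text
imT [0.5022 0.2929 0.045 ]
imT [0.5481 0.0278 0.045 ]
imT [0.3972 0.0013 0.045 ]
imT [0.3518 0.2637 0.045 ]
inT [ 0.5159 -0.1547  0.008 ]
inT [ 0.4569 -0.3135  0.008 ]
inT [ 0.3664 -0.2779  0.008 ]
inT [ 0.4227 -0.1206  0.008 ]
imS [0.3604 0.2693 0.045 ]
imS [ 0.4046 -0.0061  0.045 ]
imS [0.5505 0.021  0.045 ]
inS [ 0.4262 -0.1238  0.008 ]
inS [ 0.5195 -0.1571  0.008 ]
inS [ 0.4558 -0.3217  0.008 ]
inS [ 0.3662 -0.2901  0.008 ]
knobT [0.54851455 0.03414827 0.084     ] knobS [ 0.52556076 -0.00879948  0.084     ]
lampT [0.4468559  0.14917094 0.112     ] lampS [0.44983141 0.14462453 0.112     ]
dish [0.49163035 0.39806428 0.016     ] obj [ 0.50171821 -0.43039101  0.05      ]
```

```bash
cat >> h.py <<'E'
from scipy.optimize import least_squares
def fit2(sets,x0):
    # sets: list of (cam, uv, model)
    f=lambda q:np.concatenate([(proj(world(q,m),c)-np.array(uv)).ravel() for c,uv,m in sets])
    r=least_squares(f,x0,loss="soft_l1"); return r.x,r.fun
E
python3 - <<'E'
from h import *
b=cam("top");a=cam("scene")
top=lambda p: np.array(p,float)/2.5+[119.7,149.7]
sc=lambda p: np.array(p,float)/3+[179.7,139.7]
# imager: corners back -y ... in imager frame
B=lambda x,y,z=.045:(x/1000,y/1000,z)
mt=[B(126,-79),B(-146,-79),B(-146,79),B(126,79),B(0,0,.112)]
ut=[top(p) for p in[(146,122),(365,80),(389,203),(168,246),(257,155)]]
ms=[B(126,79),B(-146,79),B(-146,-79),B(0,0,.112)]
us=[sc(p) for p in[(92,165),(238,259),(345,207),(205,133)]]
for s in([(b,ut,mt)],[(a,us,ms)],[(b,ut,mt),(a,us,ms)]):
  q,f=fit2(s,[.447,.148,1.74]); print("im",q.round(4),np.degrees(q[2]).round(2),np.abs(f).max().round(2))
I=q
h=.008
mt=[B(50,85,h),B(50,-85,h),B(-50,-85,h),B(-50,85,h)]
ut=[top(p) for p in[(514,109),(645,153),(620,227),(489,184)]]
ms=[B(-50,85,h),B(50,85,h),B(50,-85,h),B(-50,-85,h)]
us=[sc(p) for p in[(319,340),(419,325),(474,446),(364,465)]]
for s in([(b,ut,mt)],[(a,us,ms)],[(b,ut,mt),(a,us,ms)]):
  q,f=fit2(s,[.44,-.218,-.35]); print("ins",q.round(4),np.degrees(q[2]).round(2),np.abs(f).max().round(2))
np.save("poses.npy",[I,q])
print("rear bar",world(q,(0,-.065,0)),"pivot",world(I,(-.093,-.068,.045)))
for t in(-.5,-.25,0): print(t,proj(world(I,(-.093-.045*np.cos(t),-.068+.045*np.sin(t),.084)),b)*1, proj(world(I,(-.093-.045*np.cos(t),-.068+.045*np.sin(t),.084)),a))
print("seen knob",top((358,72)),sc((340,193)))
A=b[0]["color"].copy();C=a[0]["color"].copy()
A=cv2.resize(A[150:280,120:440],None,fx=2.5,fy=2.5,interpolation=cv2.INTER_CUBIC)
def dr(P,z=0):
  cv2.polylines(A,[np.int32(((proj(P,b)-[119.7,149.7])*2.5*16))],True,(0,255,0),1,cv2.LINE_AA,4)
dr(world(I,[B(126,-79),B(-146,-79),B(-146,79),B(126,79)]));dr(world(I,[B(90,-52,.058),B(-60,-52,.058),B(-60,52,.058),B(90,52,.058)]))
dr(world(q,mt));dr(world(q,[B(30,45,h),B(30,-45,h),B(-30,-45,h),B(-30,45,h)]))
save("t2.png",A)
E
```

```text
im [0.4477 0.155  1.7483] 100.17 2.05
im [0.4549 0.1518 1.7339] 99.35 1.62
im [0.45   0.1539 1.7463] 100.05 2.41
ins [ 0.4404 -0.2167 -0.3536] -20.26 0.75
ins [ 0.4414 -0.224  -0.3484] -19.96 0.98
ins [ 0.4418 -0.2194 -0.3505] -20.08 1.96
rear bar [[ 0.41950283 -0.28044504  0.        ]] pivot [[0.5331565  0.07420368 0.045     ]]
-0.5 [[261.17417416 174.33339742]] [[294.28585596 195.00243706]]
-0.25 [[263.20175781 177.43326064]] [[292.78421451 196.49982463]]
0 [[264.37550405 180.94198429]] [[290.52660969 197.80274576]]
seen knob [262.9 178.5] [293.03333333 204.03333333]
```

View pics/t2.png

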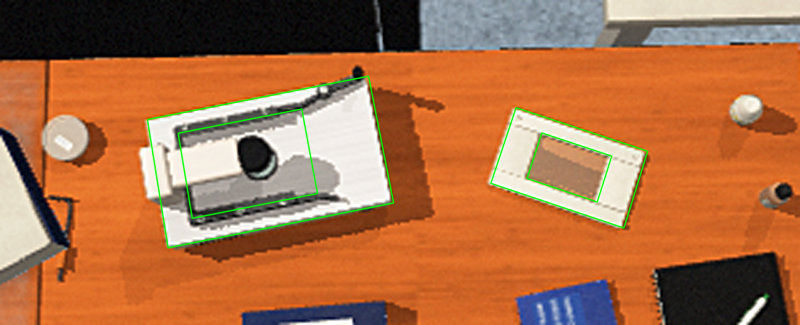

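Emit:
{"api": "move_arm", "payload": {
  "series": [
    [1,-5,0,0,0,1],
    [1,-5,0,0,0,1],
    [1,-5,0,0,0,1],
    [1,-5,0,0,0,1],
    [1,-5,0,0,0,1],
    [1,-5,0,0,0,1],
    [1,-5,0,0,0,0],
    [1,-5,0,0,0,0]
  ],
  "grip": 0.68,
  "force": 30
}}

```text
clock: 1.8
position: [0.3548, 0.1665, 0.2461]
ee_rot: [0.551, 3.092, 0.001]
force: [1.3, 1.4, 0.4]
width: 0.68
```

Overlay fits within ~1 px (imager front edge 389 vs 392 px). Proceeding above the insert's rear bar.

Emit:
{"api": "move_arm", "payload": {
  "series": [
    [0.7,-5,0,0,0,0],
    [0.7,-5,0,0,0,0],
    [0.7,-5,-1,0,0,0],
    [0.7,-5,-1,0,0,0],
    [0.7,-5,-2,0,0,0],
    [0.7,-5,-2,0,0,0],
    [0.7,-5,-3,0,0,0],
    [0.7,-5,-3,0,0,0]
  ]
}}

```text
clock: 2.6
position: [0.4075, -0.2069, 0.1379]
ee_rot: [0.55, 3.091, -0.0]
force: [1.4, 0.9, -0.0]
width: 0.683
```

Emit:
{"api": "move_arm", "payload": {
  "series": [
    [0.8,-4,-2,0,0,0],
    [0,0,-2,0,0,0],
    [0,0,0,0,0,0],
    [0,0,0,0,0,0]
  ]
}}

```text
clock: 3.0
position: [0.4147, -0.2444, 0.0985]
ee_rot: [-0.552, -3.092, -0.001]
force: [-0.4, 0.1, -0.8]
width: 0.681
```

```bash
cat > look.py <<'E'
import sys
from h import *
# usage: look.py name cam:u0,v0,u1,v1 ...
ims=[]
for s in sys.argv[2:]:
    n,r=s.split(":"); u0,v0,u1,v1=map(int,r.split(",")); c=cam(n)[0]["color"][v0:v1,u0:u1]
    k=395/(u1-u0); ims.append(cv2.resize(c,None,fx=k,fy=k,interpolation=cv2.INTER_CUBIC))
H=min(600,max(i.shape[0] for i in ims)); ims=[cv2.copyMakeBorder(i[:H],0,H-i[:H].shape[0],0,5,0) for i in ims]
save(sys.argv[1],np.hstack(ims))
s=monitor.observe(); p=s["position"]; R=cv2.Rodrigues(s["ee_rot"])[0]; print(s["clock"],p.round(4),s["force"].round(2),s["width"],"yaw_y",np.degrees(np.arctan2(R[1,1],R[0,1])).round(2))
E
python3 look.py p1.png top:300,160,400,260 scene:260,200,380,320
```

```text
3.1 [ 0.4156 -0.2442  0.0994] [ 0.32  0.06 -0.08] 0.6807511901887303 yaw_y 69.85
```

View pics/p1.png

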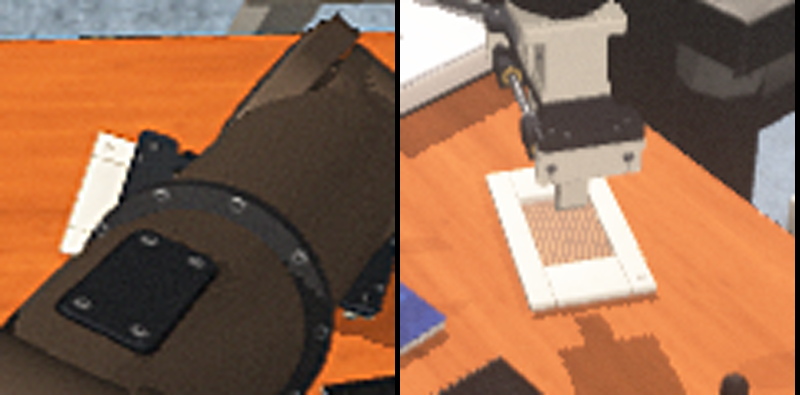

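The fingers are still about 36 mm short (they're over the window). Shifting on to the bar and going down.

Emit:
{"api": "move_arm", "payload": {
  "series": [
    [0.4,-3.6,0,0,0,0],
    [0,0,-3,0,0,0],
    [0,0,-2.5,0,0,0],
    [0,0,0,0,0,0],
    [0,0,0,0,0,0]
  ]
}}

```text
clock: 3.6
position: [0.4194, -0.2805, 0.0444]
ee_rot: [0.55, 3.093, 0.0]
force: [0.8, -0.4, 0.8]
width: 0.68
```

```bash
python3 look.py p2.png top:300,160,400,260 scene:260,200,360,300
```

```text
3.7 [ 0.42  -0.281  0.045] [0.2  0.29 0.03] 0.6821972469959912 yaw_y 69.82
```

View pics/p2.png

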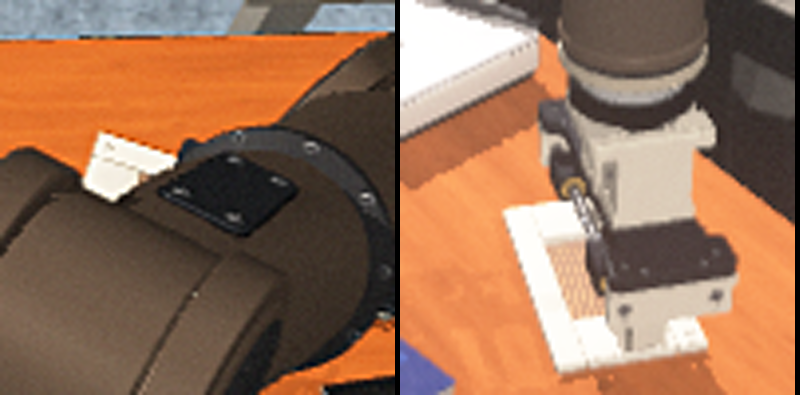

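Emit:
{"api": "move_arm", "payload": {
  "series": [
    [0,0,-1,0,0,0],
    [0,0,-0.6,0,0,0],
    [0,0,-0.3,0,0,0],
    [0,0,-0.25,0,0,0],
    [0,0,0,0,0,0]
  ]
}}

```text
clock: 4.2
position: [0.4188, -0.2809, 0.022]
ee_rot: [-0.552, -3.092, -0.001]
force: [-0.7, 1.6, 4.8]
width: 0.683
```

Emit:
{"api": "move_arm", "payload": {
  "series": [
    [0,0,0,0,0,0],
    [0,0,0,0,0,0],
    [0,0,0,0,0,0],
    [0,0,0,0,0,0],
    [0,0,0,0,0,0]
  ],
  "grip": 0.3,
  "force": 30
}}

```text
clock: 4.7
position: [0.419, -0.2817, 0.022]
ee_rot: [0.553, 3.092, -0.001]
force: [-0.1, -1.7, 3.9]
width: 0.427
```

Emit:
{"api": "move_arm", "payload": {
  "series": [
    [0,0,1,0,0,0],
    [0,0,2,0,0,0],
    [0,0,3,0,0,0],
    [0,0,2.5,0,0,0],
    [0,0,0,0,0,0]
  ]
}}

```text
clock: 5.2
position: [0.4202, -0.2818, 0.1099]
ee_rot: [0.551, 3.089, -0.001]
force: [0.1, -0.1, -1.3]
width: 0.43
```

Emit:
{"api": "move_arm", "payload": {
  "series": [
    [1.2,2.5,0,0,0,5],
    [1.3,3,0,0,0,5],
    [1.3,3,0,0,0,5],
    [1.3,3,0,0,0,5],
    [1.3,3,0,0,0,5],
    [1.2,3.4,0,0,0,5.2],
    [0,0,0,0,0,0],
    [0,0,0,0,0,0]
  ]
}}

```text
clock: 6.0
position: [0.4945, -0.1011, 0.1064]
ee_rot: [0.275, -3.128, -0.001]
force: [-0.4, -0.2, -1.4]
width: 0.425
```

```bash
python3 look.py p3.png top:170,165,330,285 scene:210,150,350,290
```

```text
6.1 [ 0.4942 -0.1029  0.1066] [-0.43 -1.01 -0.46] 0.43103147034022526 yaw_y 99.86
```

View pics/p3.png

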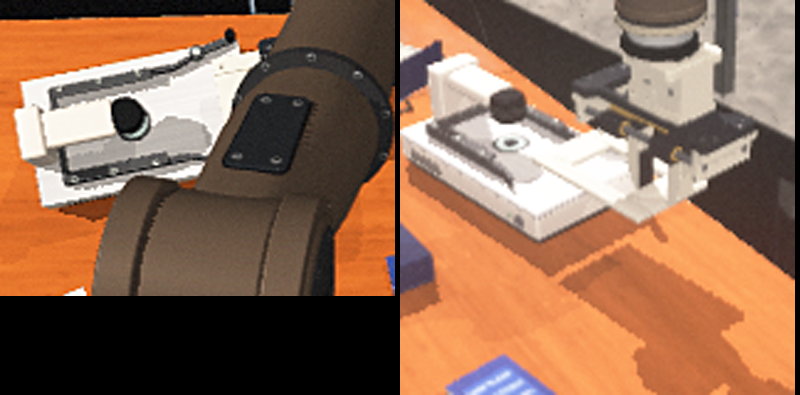

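```bash
cat > ov.py <<'E'
import sys
from h import *
I,_=np.load("poses.npy"); c=cam("scene"); s=monitor.observe(); p=s["position"];R=cv2.Rodrigues(s["ee_rot"])[0]
u0,v0,u1,v1=map(int,sys.argv[2].split(",")); k=800/(u1-u0)
A=cv2.resize(c[0]["color"][v0:v1,u0:u1],None,fx=k,fy=k,interpolation=cv2.INTER_CUBIC)
def dr(P,col): cv2.polylines(A,[np.int32(((proj(P,c)+.5-[u0,v0])*k*16))],True,col,1,cv2.LINE_AA,4)
yaw=np.arctan2(R[1,1],R[0,1]); ce=p+.065*np.array([np.cos(yaw),np.sin(yaw),0]); q=[ce[0],ce[1],yaw]
z=p[2]-.022+.008
dr(world(q,[(.085,.05,z),(-.085,.05,z),(-.085,-.05,z),(.085,-.05,z)]),(0,255,0))
dr(world(I,[(.126,-.079,.045),(-.146,-.079,.045),(-.146,.079,.045),(.126,.079,.045)]),(255,0,0))
for y in(-.052,.052): dr(world(I,[(-.06,y,.058),(.09,y,.058)]),(255,0,255))
g=world(I,[(0,0,0)])[0]; d=ce-g; k1,s1=np.cos(I[2]),np.sin(I[2])
print("insert in imager est: x %.4f y %.4f dyaw %.2f"%(d[0]*k1+d[1]*s1,-d[0]*s1+d[1]*k1,np.degrees(yaw-I[2])),p.round(4))
save(sys.argv[1],A)
E
python3 ov.py o1.png 205,160,335,250
```

```text
insert in imager est: x -0.1959 y 0.0010 dyaw -0.23 [ 0.4942 -0.1032  0.1067]
```

View pics/o1.png

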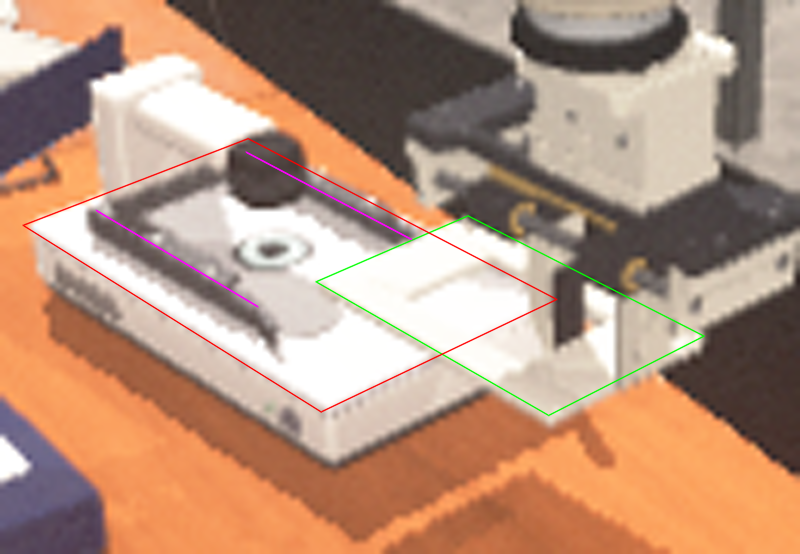

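Held insert matches the green prediction within ~1 px; base outline (red) is ~2 px off at the left corners, so I'll measure the guide walls' lateral position directly from the first, unobstructed pictures.

```bash
python3 - <<'E'
from h import *
I,_=np.load("poses.npy")
from scipy.ndimage import map_coordinates
for n,f in(("top","t0"),("scene","s0")):
  c=cam(n); g=cv2.imread(f"pics/{f}.png",0).astype(float)
  for z in (.058,):
    for xr in((-50,-10),(-10,40),(40,80)):
      out=[]
      ys=np.arange(-90,91,3)
      for y in ys:
        P=world(I,[(x/1000,y/1000,z) for x in np.arange(xr[0],xr[1],4)]); uv=proj(P,c)
        out.append(np.median(map_coordinates(g,[uv[:,1],uv[:,0]],order=1)))
      print(n,xr,"neg:"," ".join("%d:%d"%(y,o) for y,o in zip(ys,out) if y<-36)); print("   pos:"," ".join("%d:%d"%(y,o) for y,o in zip(ys,out) if y>36))
E
```

```text
top (-50, -10) neg: -90:134 -87:135 -84:133 -81:126 -78:121 -75:202 -72:244 -69:240 -66:246 -63:229 -60:127 -57:75 -54:64 -51:78 -48:125 -45:147 -42:143 -39:147
   pos: 39:172 42:166 45:121 48:107 51:103 54:80 57:66 60:72 63:155 66:149 69:173 72:245 75:252 78:186 81:109 84:75 87:68 90:72
top (-10, 40) neg: -90:135 -87:133 -84:135 -81:134 -78:128 -75:192 -72:243 -69:237 -66:243 -63:230 -60:106 -57:77 -54:79 -51:80 -48:77 -45:135 -42:145 -39:140
   pos: 39:155 42:155 45:93 48:78 51:82 54:82 57:79 60:67 63:149 66:149 69:180 72:240 75:246 78:197 81:113 84:78 87:66 90:65
top (40, 80) neg: -90:137 -87:136 -84:137 -81:135 -78:121 -75:182 -72:245 -69:238 -66:243 -63:228 -60:117 -57:75 -54:77 -51:78 -48:80 -45:136 -42:147 -39:143
   pos: 39:151 42:155 45:89 48:40 51:41 54:41 57:55 60:54 63:138 66:148 69:175 72:238 75:242 78:210 81:103 84:55 87:64 90:66
scene (-50, -10) neg: -90:69 -87:118 -84:148 -81:156 -78:157 -75:158 -72:159 -69:162 -66:163 -63:153 -60:129 -57:111 -54:92 -51:82 -48:77 -45:85 -42:109 -39:140
   pos: 39:177 42:156 45:144 48:148 51:130 54:105 57:86 60:76 63:79 66:96 69:133 72:159 75:174 78:223 81:251 84:250 87:230 90:197
scene (-10, 40) neg: -90:158 -87:159 -84:159 -81:158 -78:159 -75:159 -72:156 -69:149 -66:138 -63:129 -60:127 -57:119 -54:104 -51:87 -48:78 -45:85 -42:109 -39:134
   pos: 39:146 42:139 45:135 48:132 51:123 54:98 57:82 60:76 63:76 66:92 69:126 72:154 75:177 78:224 81:251 84:250 87:233 90:199
scene (40, 80) neg: -90:159 -87:159 -84:159 -81:159 -78:159 -75:148 -72:115 -69:79 -66:66 -63:64 -60:61 -57:59 -54:59 -51:61 -48:62 -45:60 -42:59 -39:56
   pos: 39:124 42:93 45:82 48:81 51:88 54:85 57:76 60:74 63:77 66:89 69:122 72:155 75:198 78:244 81:252 84:250 87:232 90:199
```

Emit:
{"api": "move_arm", "payload": {
  "series": [
    [-0.3,1.8,-1,0,0,0.2],
    [-0.3,1.8,-1,0,0,0],
    [0,0,-1,0,0,0],
    [0,0,-0.7,0,0,0],
    [0,0,0,0,0,0],
    [0,0,0,0,0,0]
  ]
}}

```text
clock: 6.85
position: [0.489, -0.0667, 0.0698]
ee_rot: [0.277, -3.129, 0.001]
force: [0.9, -0.7, -0.2]
width: 0.429
```

```bash
python3 ov.py o2.png 215,170,315,245
```

```text
insert in imager est: x -0.1590 y -0.0000 dyaw 0.05 [ 0.4892 -0.0667  0.0701]
```

View pics/o2.png

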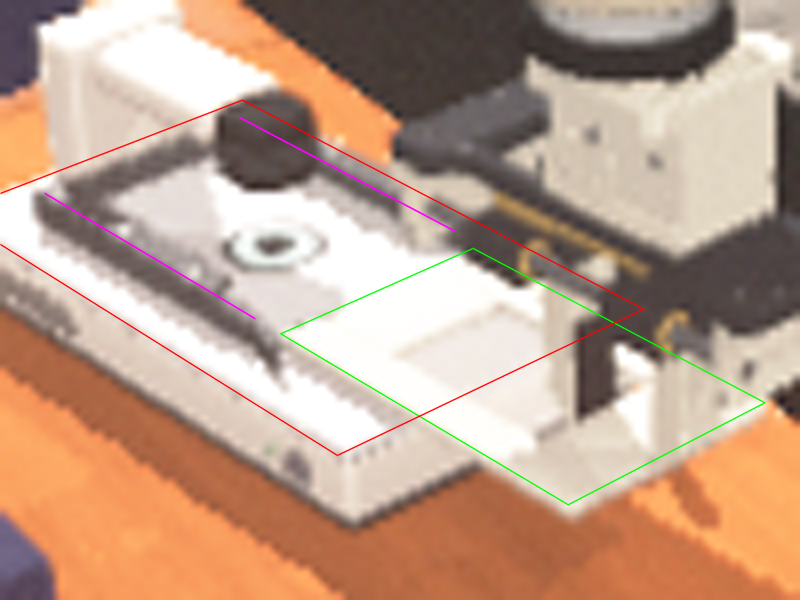

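```bash
python3 - <<'E'
from h import *
I,_=np.load("poses.npy"); c=cam("scene")
z=lambda uv:((uv+.5-[215,170])*8).round(0)
def s(n,P): print(n,z(proj(world(I,P),c)).tolist())
s("stage centre",[(0,0,.045)]); 
t=np.linspace(0,6.28,40)
L=z(proj(world(I,[(.021*np.cos(a),.021*np.sin(a),h) for a in t for h in(.077,.112)]),c)); print("lamp bbox",L.min(0),L.max(0))
s("front +y bottom/top corner",[(-.146,.079,0),(-.146,.079,.045)])
s("column tops",[(.095,-.022,.117),(.095,.022,.117),(.125,.022,.117),(.125,-.022,.117)])
s("flare tip +y in z45/58",[(-.084,.056,.045),(-.084,.056,.058),(-.06,.052,.058)])
s("mm x,y,z",[(0,0,.045),(.01,0,.045),(0,.01,.045),(0,0,.055)])
b=cam("top"); zt=lambda uv:((uv+.5-[120,150])*2.5).round(1)
L=zt(proj(world(I,[(.021*np.cos(a),.021*np.sin(a),h) for a in t for h in(.077,.112)]),b)); print("top lamp bbox",L.min(0),L.max(0))
print("top: column,flares",zt(proj(world(I,[(.095,-.022,.117),(.095,.022,.117),(.125,.022,.117),(.125,-.022,.117),(-.084,-.056,.058),(-.084,.056,.058),(-.093,-.068,.055)]),b)).tolist())
E
```

```text
stage centre [[270.0, 251.0]]
lamp bbox [207.  86.] [315. 207.]
front +y bottom/top corner [[344.0, 554.0], [337.0, 455.0]]
column tops [[166.0, 13.0], [82.0, 44.0], [43.0, 23.0], [127.0, -7.0]]
flare tip +y in z45/58 [[286.0, 372.0], [283.0, 344.0], [255.0, 318.0]]
mm x,y,z [[270.0, 251.0], [256.0, 243.0], [251.0, 259.0], [268.0, 230.0]]
top lamp bbox [235.  134.8] [275.6 175.8]
top: column,flares [[167.2, 149.7], [173.4, 187.2], [147.2, 192.4], [141.2, 154.8], [320.9, 102.0], [338.1, 192.8], [326.7, 91.5]]
```

The stage ring (272,245 vs predicted 270,251), lamp and flare tip agree within ~1 px, so the alignment is good to ~2–3 mm. I'll ease it in with a light grip, watching the force.

Emit:
{"api": "move_arm", "payload": {
  "series": [
    [0,0,-0.1,0,0,0],
    [-0.09,0.49,0,0,0,0],
    [-0.09,0.49,0,0,0,0],
    [0,0,0,0,0,0]
  ],
  "force": 12
}}

```text
clock: 7.4
position: [0.487, -0.0551, 0.0689]
ee_rot: [0.28, -3.129, -0.001]
force: [0.5, -1.0, -1.2]
width: 0.434
```

Emit:
{"api": "move_arm", "payload": {
  "series": [
    [-0.09,0.49,0,0,0,0],
    [-0.09,0.49,0,0,0,0],
    [0,0,0,0,0,0]
  ]
}}

```text
clock: 7.7
position: [0.4855, -0.0454, 0.0689]
ee_rot: [-0.28, 3.129, 0.001]
force: [0.7, 1.2, -0.1]
width: 0.433
```

Emit:
{"api": "move_arm", "payload": {
  "series": [
    [-0.09,0.49,0,0,0,0],
    [-0.09,0.49,0,0,0,0],
    [0,0,0,0,0,0]
  ]
}}

```text
clock: 8.0
position: [0.4836, -0.0357, 0.0689]
ee_rot: [-0.28, 3.129, 0.001]
force: [0.9, -0.0, 0.2]
width: 0.436
```

Emit:
{"api": "move_arm", "payload": {
  "series": [
    [-0.09,0.49,0,0,0,0],
    [-0.09,0.49,0,0,0,0],
    [-0.09,0.49,0,0,0,0],
    [0,0,0,0,0,0]
  ]
}}

```text
clock: 8.4
position: [0.4808, -0.0208, 0.0689]
ee_rot: [0.28, -3.129, -0.001]
force: [1.5, 0.6, -0.1]
width: 0.433
```

```bash
python3 ov.py o3.png 215,170,315,245
```

```text
insert in imager est: x -0.1127 y 0.0003 dyaw 0.16 [ 0.4808 -0.0211  0.0689]
```

View pics/o3.png

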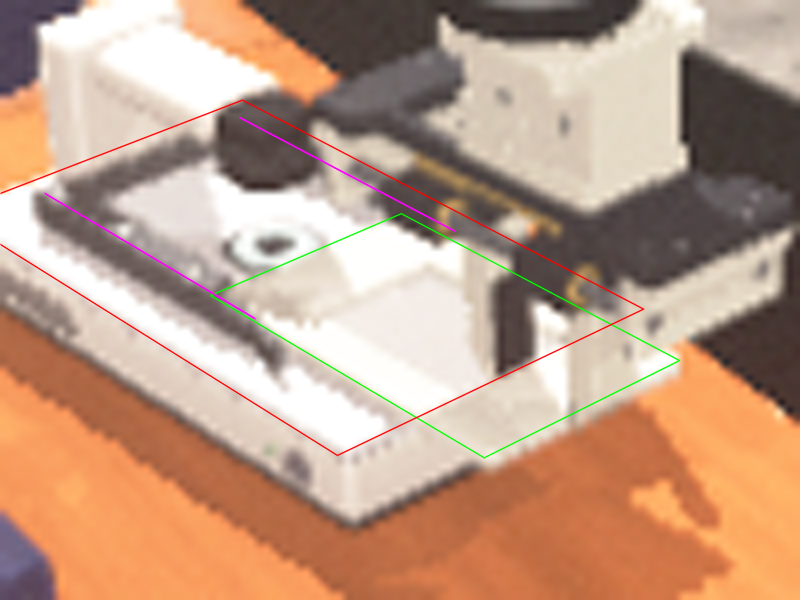

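The insert is entering between the guides (front end near the window's ring, left edge inside the wall) with no force. Continuing.

Emit:
{"api": "move_arm", "payload": {
  "series": [
    [-0.09,0.49,0,0,0,0],
    [-0.09,0.49,0,0,0,0],
    [-0.09,0.49,0,0,0,0],
    [0,0,0,0,0,0]
  ]
}}

```text
clock: 8.85
position: [0.4781, -0.0061, 0.0689]
ee_rot: [-0.28, 3.129, 0.001]
force: [1.6, 1.4, -0.8]
width: 0.435
```

Emit:
{"api": "move_arm", "payload": {
  "series": [
    [-0.09,0.49,0,0,0,0],
    [-0.09,0.49,0,0,0,0],
    [-0.09,0.49,0,0,0,0],
    [0,0,0,0,0,0]
  ]
}}

```text
clock: 9.25
position: [0.4754, 0.0086, 0.0689]
ee_rot: [-0.28, 3.129, 0.001]
force: [2.1, 2.1, -0.3]
width: 0.432
```

Emit:
{"api": "move_arm", "payload": {
  "series": [
    [0,0,-0.1,0,0,0],
    [0,0,0,0,0,0],
    [0,0,0,0,0,0],
    [0,0,0,0,0,0]
  ],
  "grip": 0.62
}}

```text
clock: 9.65
position: [0.4751, 0.0073, 0.0678]
ee_rot: [0.278, -3.128, -0.0]
force: [-1.1, -0.1, 0.3]
width: 0.62
```

Emit:
{"api": "move_arm", "payload": {
  "series": [
    [0,0,1,0,0,0],
    [0,0,2,0,0,0],
    [0,0,3,0,0,0],
    [0,0,0,0,0,0]
  ]
}}

```text
clock: 10.05
position: [0.4775, 0.0074, 0.1313]
ee_rot: [-0.277, 3.124, 0.001]
force: [-0.1, -0.5, -0.1]
width: 0.624
```

```bash
python3 -c "
from h import *
s=monitor.observe();print(s['joints'].round(2),s['position'].round(4),s['force'].round(1))
for n in('top','scene'):
  cam(n)
  for r in outline_of(n,'stage_insert')[:1]: print(n,r['p'],r['rect'])
"
```

```text
[-0.44  0.35  0.4   2.09 -0.2   0.73  1.83] [0.4775 0.0074 0.1313] [-0.1 -0.5 -0.1]
scene 0.71 [239.6, 194.3, 55.0, 27.2]
```

Emit:
{"api": "move_arm", "payload": {
  "series": [
    [0.2,-1,0,0,0,-8.2],
    [0.2,-1,0,0,0,-8.2],
    [0.2,-1,0,0,0,-8.2],
    [0.1,-1,0,0,0,-8.2],
    [0,0,0,0,0,-8.2],
    [0,0,0,0,0,-8.2],
    [0,0,0,0,0,-8.2],
    [0,0,0,0,0,-8.2]
  ],
  "grip": 0.5
}}

```text
clock: 11.05
position: [0.4818, -0.0326, 0.1271]
ee_rot: [-1.469, -2.775, 0.002]
force: [-0.3, -0.3, -0.4]
width: 0.498
```

Emit:
{"api": "move_arm", "payload": {
  "series": [
    [0,0,0,0,0,-8.2],
    [0,0,0,0,0,-8.2],
    [0,0,0,0,0,-8],
    [0,0,0,0,0,0]
  ]
}}

```text
clock: 11.45
position: [0.4819, -0.0324, 0.127]
ee_rot: [-2.018, -2.407, 0.003]
force: [0.9, -0.6, -0.9]
width: 0.502
```

```bash
cat > st.py <<'E'
from h import *
I,_=np.load("poses.npy"); s=monitor.observe(); p=s["position"];R=cv2.Rodrigues(s["ee_rot"])[0]
d=p-[I[0],I[1],0];k,t=np.cos(I[2]),np.sin(I[2])
print(s["clock"],"imager x %.1f y %.1f z %.1f mm"%((d[0]*k+d[1]*t)*1e3,(-d[0]*t+d[1]*k)*1e3,p[2]*1e3),"yaw rel",(np.degrees(np.arctan2(R[1,1],R[0,1])-I[2])).round(2),s["force"].round(1),s["joints"].round(2))
E
python3 st.py; python3 look.py p4.png top:170,165,310,285 scene:210,150,330,270
```

```text
11.45 imager x -189.0 y 1.1 z 127.0 mm yaw rel -90.01 [ 0.9 -0.6 -0.9] [-0.66  0.45  0.83  2.1  -0.47  0.79  0.64]
11.55 [ 0.482  -0.0325  0.1273] [-0.5   0.43  0.49] 0.5003629339376013 yaw_y 10.4
```

View pics/p4.png

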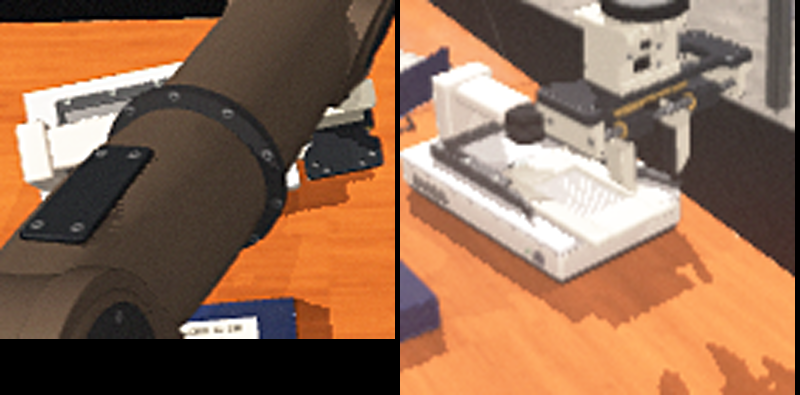

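p4: insert lies between the guides under the lips, rear end slightly overhanging; gripper is behind it, turned across. Lower and push.

Emit:
{"api": "move_arm", "payload": {
  "series": [
    [0,0,-2,0,0,0],
    [0,0,-2,0,0,0],
    [0,0,-1.2,0,0,0],
    [0,0,-0.65,0,0,0],
    [0,0,0,0,0,0],
    [0,0,0,0,0,0]
  ]
}}

```text
clock: 12.15
position: [0.4827, -0.0327, 0.0698]
ee_rot: [2.015, 2.41, 0.0]
force: [-0.4, -0.4, 0.3]
width: 0.503
```

```bash
python3 st.py
```

```text
12.15 imager x -189.5 y 0.3 z 69.8 mm yaw rel -89.87 [-0.4 -0.4  0.3] [-0.57  0.54  0.73  2.14 -0.58  0.67  0.74]
```

Emit:
{"api": "move_arm", "payload": {
  "series": [
    [0,0,-0.2,0,0,0],
    [-0.18,0.98,0,0,0,0],
    [-0.18,0.98,0,0,0,0],
    [-0.18,0.98,0,0,0,0],
    [-0.18,0.98,0,0,0,0],
    [0,0,0,0,0,0]
  ]
}}

```text
clock: 12.75
position: [0.4748, 0.0089, 0.0672]
ee_rot: [-2.012, -2.412, -0.0]
force: [0.2, -1.1, 0.1]
width: 0.501
```

Emit:
{"api": "move_arm", "payload": {
  "series": [
    [-0.18,0.98,0,0,0,0],
    [-0.18,0.98,0,0,0,0],
    [-0.18,0.98,0,0,0,0],
    [-0.18,0.98,0,0,0,0],
    [0,0,0,0,0,0]
  ]
}}

```text
clock: 13.25
position: [0.4676, 0.0478, 0.0672]
ee_rot: [-2.012, -2.411, 0.0]
force: [-1.2, 0.4, -0.1]
width: 0.5
```

```bash
python3 st.py
```

```text
13.25 imager x -107.6 y 1.2 z 67.2 mm yaw rel -89.75 [-1.2  0.4 -0.1] [-0.75  0.53  0.74  2.17 -0.6   0.65  0.59]
```

Emit:
{"api": "move_arm", "payload": {
  "series": [
    [-0.05,0.25,0,0,0,0],
    [-0.05,0.25,0,0,0,0],
    [-0.05,0.25,0,0,0,0],
    [-0.05,0.25,0,0,0,0],
    [0,0,0,0,0,0]
  ]
}}

```text
clock: 13.75
position: [0.466, 0.0562, 0.0674]
ee_rot: [-2.016, -2.41, -0.0]
force: [0.5, -1.0, -0.1]
width: 0.5
```

Emit:
{"api": "move_arm", "payload": {
  "series": [
    [-0.03,0.15,0,0,0,0],
    [0,0,0,0,0,0]
  ]
}}

```text
clock: 13.95
position: [0.4658, 0.0575, 0.0674]
ee_rot: [-2.016, -2.41, -0.0]
force: [0.7, -0.1, 0.2]
width: 0.504
```

Emit:
{"api": "move_arm", "payload": {
  "series": [
    [-0.03,0.15,0,0,0,0],
    [0,0,0,0,0,0]
  ]
}}

```text
clock: 14.15
position: [0.4655, 0.0591, 0.0674]
ee_rot: [2.016, 2.41, 0.0]
force: [0.7, -0.1, 0.7]
width: 0.5
```

```bash
python3 st.py
```

```text
14.15 imager x -96.1 y 1.3 z 67.4 mm yaw rel -89.88 [ 0.7 -0.1  0.7] [-0.78  0.53  0.74  2.18 -0.6   0.65  0.56]
```

Emit:
{"api": "move_arm", "payload": {
  "series": [
    [-0.03,0.15,0,0,0,0],
    [-0.03,0.15,0,0,0,0],
    [0,0,0,0,0,0]
  ]
}}

```text
clock: 14.45
position: [0.4657, 0.0607, 0.0676]
ee_rot: [2.015, 2.407, -0.0]
force: [1.9, -5.1, 0.5]
width: 0.499
```

Emit:
{"api": "move_arm", "payload": {
  "series": [
    [-0.03,0.15,0,0,0,0],
    [0,0,0,0,0,0]
  ]
}}

```text
clock: 14.65
position: [0.4659, 0.0609, 0.0677]
ee_rot: [2.015, 2.404, -0.001]
force: [3.2, -10.0, -0.1]
width: 0.5
```

```bash
python3 st.py;python3 look.py p5.png top:170,165,310,285 scene:210,160,310,260
```

```text
14.65 imager x -94.3 y 0.5 z 67.7 mm yaw rel -90.0 [  3.2 -10.   -0.1] [-0.79  0.53  0.75  2.18 -0.6   0.65  0.55]
14.75 [0.4659 0.061  0.0677] [  2.5  -10.65  -0.58] 0.5015979645757465 yaw_y 10.06
```

View pics/p5.png

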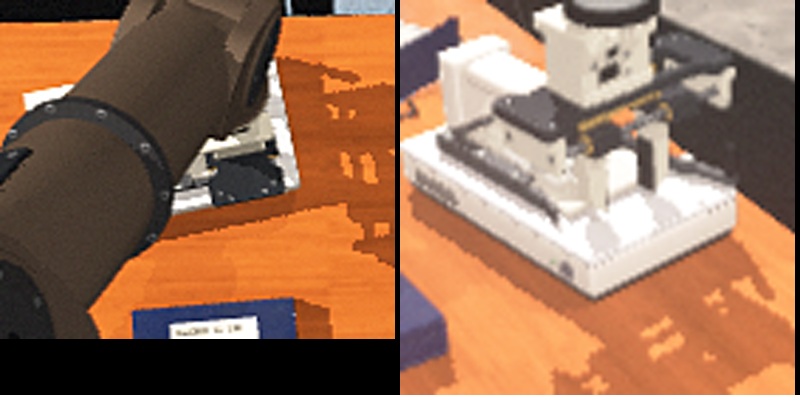

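Home contact: 10 N reaction at TCP x −94.3 mm (expected −95), seated against the back stop. Back off, rise, turn and go over the lever knob (≈ world (0.551, 0.033)).

Emit:
{"api": "move_arm", "payload": {
  "series": [
    [0.35,-1.95,0,0,0,0],
    [0.35,-1.95,0,0,0,0],
    [0,0,2.5,0,0,0],
    [0,0,3,0,0,8.2],
    [0.8,0,0,0,0,8.2],
    [0.8,0,0,0,0,8.2],
    [0.8,0,0,0,0,8.2],
    [0.8,0,0,0,0,8.2]
  ],
  "grip": 0.42,
  "force": 10
}}

```text
clock: 15.55
position: [0.5038, 0.0247, 0.1225]
ee_rot: [-1.035, -2.966, -0.001]
force: [-0.2, -0.3, -0.6]
width: 0.419
```

Emit:
{"api": "move_arm", "payload": {
  "series": [
    [0.8,0,0,0,0,8.2],
    [0.8,0,0,0,0,8.2],
    [0.8,0,0,0,0,8.2],
    [0.8,0,0,0,0,8.2],
    [0.8,0,0,0,0,8.2],
    [0.8,0.5,0,0,0,8],
    [0,0,0,0,0,0],
    [0,0,0,0,0,0]
  ]
}}

```text
clock: 16.35
position: [0.5512, 0.0294, 0.1222]
ee_rot: [0.272, -3.129, -0.0]
force: [-0.3, 0.0, -0.4]
width: 0.421
```

```bash
python3 st.py; python3 - <<'E'
from h import *
print(monitor.observe()["position"].round(4))
for n in("top","scene"):
  cam(n)
  for t in("lever_knob","retaining_lever","stage_insert","dish","objective"):
    for r in outline_of(n,t)[:2]: print(n,t,round(r["p"],2),r["rect"])
E
```

```text
16.35 imager x -140.3 y -77.9 z 122.2 mm yaw rel -0.13 [-0.3  0.  -0.4] [-0.42  0.47  0.37  1.92 -0.23  0.8   1.82]
[0.5512 0.0294 0.1222]
top stage_insert 0.55 [194.0, 200.4, 10.1, 6.9]
top dish 0.73 [137.4, 191.3, 19.5, 22.6]
scene lever_knob 0.53 [277.9, 198.1, 18.2, 5.5]
scene retaining_lever 0.62 [277.7, 196.2, 21.6, 12.5]
scene stage_insert 0.59 [226.1, 188.2, 50.1, 24.7]
scene objective 0.81 [381.9, 290.5, 13.3, 22.5]
```

Emit:
{"api": "move_arm", "payload": {
  "series": [
    [0,0.4,-1,0,0,0],
    [0,0,-1,0,0,0],
    [0,0,-1,0,0,0],
    [0,0,-1.2,0,0,0],
    [0,0,0,0,0,0]
  ]
}}

```text
clock: 17.45
position: [0.5503, 0.0332, 0.0783]
ee_rot: [0.278, -3.126, 0.0]
force: [-0.2, 0.0, 0.6]
width: 0.417
```

Emit:
{"api": "move_arm", "payload": {
  "series": [
    [0,0,0,0,0,0],
    [0,0,0,0,0,0],
    [0,0,0,0,0,0],
    [0,0,0,0,0,0]
  ],
  "grip": 0.05,
  "force": 8
}}

```text
clock: 17.85
position: [0.5517, 0.034, 0.0808]
ee_rot: [-0.279, 3.129, 0.001]
force: [0.2, -0.1, 3.7]
width: 0.132
```

```bash
python3 st.py
```

```text
17.85 imager x -135.8 y -79.2 z 80.8 mm yaw rel 0.12 [ 0.2 -0.1  3.7] [-0.4   0.53  0.34  1.95 -0.26  0.71  1.84]
```

```bash
python3 - <<'E'
from h import *
I,_=np.load("poses.npy"); th=np.linspace(-.25,1.57,17)
P=world(I,np.c_[-.093-.045*np.cos(th),-.068+.045*np.sin(th),0*th])
print((np.diff(P,axis=0)[:,:2]*100).round(2).tolist(), P[0].round(4),P[-1].round(4))
E
```

```text
[[-0.48, -0.18], [-0.5, -0.13], [-0.51, -0.07], [-0.51, -0.01], [-0.51, 0.04], [-0.5, 0.1], [-0.49, 0.16], [-0.47, 0.21], [-0.44, 0.26], [-0.41, 0.31], [-0.37, 0.36], [-0.32, 0.4], [-0.28, 0.43], [-0.23, 0.46], [-0.17, 0.48], [-0.12, 0.5]] [ 0.5517  0.0332 -0.    ] [0.4889 0.0663 0.    ]
```

Emit:
{"api": "move_arm", "payload": {
  "series": [
    [-0.48,-0.18,0,0,0,0],
    [-0.5,-0.13,0,0,0,0],
    [-0.51,-0.07,0,0,0,0],
    [-0.51,-0.01,0,0,0,0],
    [0,0,0,0,0,0]
  ]
}}

```text
clock: 18.35
position: [0.5314, 0.0307, 0.0808]
ee_rot: [-0.28, 3.128, 0.002]
force: [0.4, 4.9, 0.9]
width: 0.133
```

Emit:
{"api": "move_arm", "payload": {
  "series": [
    [-0.51,0.04,0,0,0,0],
    [-0.5,0.1,0,0,0,0],
    [-0.49,0.16,0,0,0,0],
    [-0.47,0.21,0,0,0,0],
    [0,0,0,0,0,0]
  ]
}}

```text
clock: 18.85
position: [0.5116, 0.035, 0.0807]
ee_rot: [-0.279, 3.129, 0.001]
force: [1.3, 3.2, 2.5]
width: 0.135
```

Emit:
{"api": "move_arm", "payload": {
  "series": [
    [-0.44,0.26,0,0,0,0],
    [-0.41,0.31,0,0,0,0],
    [-0.37,0.36,0,0,0,0],
    [-0.32,0.4,0,0,0,0],
    [0,0,0,0,0,0]
  ]
}}

```text
clock: 19.35
position: [0.4944, 0.0472, 0.0802]
ee_rot: [0.277, -3.126, 0.001]
force: [-2.5, -2.7, 6.3]
width: 0.132
```

Emit:
{"api": "move_arm", "payload": {
  "series": [
    [-0.28,0.43,0,0,0,0],
    [-0.23,0.46,0,0,0,0],
    [-0.17,0.48,0,0,0,0],
    [-0.12,0.5,0,0,0,0],
    [0,0,0,0,0,0]
  ]
}}

```text
clock: 19.85
position: [0.4859, 0.0664, 0.0797]
ee_rot: [0.278, -3.125, 0.001]
force: [-5.3, -1.6, 2.5]
width: 0.134
```

```bash
python3 st.py
```

```text
19.85 imager x -92.4 y -20.1 z 79.7 mm yaw rel 0.12 [-5.3 -1.6  2.5] [-0.51  0.45  0.35  2.09 -0.25  0.64  1.76]
```

Emit:
{"api": "move_arm", "payload": {
  "series": [
    [-0.03,0.15,0,0,0,0],
    [0,0,0,0,0,0]
  ]
}}

```text
clock: 20.05
position: [0.4859, 0.0673, 0.0797]
ee_rot: [0.277, -3.125, 0.001]
force: [-5.4, -3.0, 1.9]
width: 0.132
```

Emit:
{"api": "move_arm", "payload": {
  "series": [
    [0,0,0,0,0,0],
    [0,0,0,0,0,0],
    [0,0,0,0,0,0]
  ],
  "grip": 0.35
}}

```text
clock: 20.35
position: [0.4885, 0.0684, 0.0805]
ee_rot: [-0.279, 3.129, 0.0]
force: [0.2, 0.7, -0.1]
width: 0.333
```

Emit:
{"api": "move_arm", "payload": {
  "series": [
    [0,0,1,0,0,0],
    [0,0,2,0,0,0],
    [0,0,3,0,0,0],
    [0,0,4,0,0,0],
    [0,-4,4,0,0,0],
    [-1,-5,4,0,0,0],
    [-1,-5,2,0,0,0],
    [-1,-5,0,0,0,0]
  ]
}}

```text
clock: 21.15
position: [0.4627, -0.1019, 0.2684]
ee_rot: [-0.28, 3.123, 0.0]
force: [0.8, -0.7, 0.4]
width: 0.347
```

Emit:
{"api": "move_arm", "payload": {
  "series": [
    [-1,-5,0,0,0,0],
    [0,-5,0,0,0,0],
    [0,-5,0,0,0,0],
    [0,-5,0,0,0,0],
    [0,-4,0,0,0,0],
    [0,0,0,0,0,0]
  ]
}}

```text
clock: 21.75
position: [0.4496, -0.3459, 0.2659]
ee_rot: [0.266, -3.13, 0.006]
force: [1.2, -0.2, -0.6]
width: 0.354
```

```bash
python3 st.py; python3 look.py p6.png top:170,165,290,285 scene:210,160,310,260; python3 - <<'E'
from h import *
I,_=np.load("poses.npy")
for n in("top","scene"):
  c=cam(n)
  print(n,"pred knob",proj(world(I,(-.093,-.023,.084)),c).round(1),"pred insert rear corners/home",proj(world(I,[(-.085,-.05,.053),(-.085,.05,.053)]),c).round(1).tolist())
  for t in("lever_knob","stage_insert","dish","objective"):
    for r in outline_of(n,t)[:1]: print(n,t,round(r["p"],2),r["rect"])
E
```

```text
21.75 imager x -492.0 y 87.6 z 265.9 mm yaw rel -0.33 [ 1.2 -0.2 -0.6] [ 0.08  0.36  0.65  1.73 -0.23  1.13  2.54]
21.85 [ 0.4511 -0.3404  0.2652] [-0.15  1.2   0.53] 0.34718848411434833 yaw_y 100.02
top pred knob [[252.2 198.6]] pred insert rear corners/home [[248.7, 192.5], [254.8, 224.8]]
top lever_knob 0.51 [244.7, 182.6, 10.7, 20.7]
top stage_insert 0.76 [194.9, 194.8, 57.5, 37.7]
top dish 0.72 [135.5, 196.0, 19.1, 18.1]
scene pred knob [[270.7 197.7]] pred insert rear corners/home [[275.8, 202.5], [251.7, 213.3]]
scene lever_knob 0.57 [267.7, 199.3, 16.7, 5.2]
scene stage_insert 0.85 [229.7, 188.6, 42.7, 22.3]
scene dish 0.66 [210.7, 169.5, 81.1, 65.2]
scene objective 0.82 [376.2, 292.0, 20.9, 22.9]
```

View pics/p6.png

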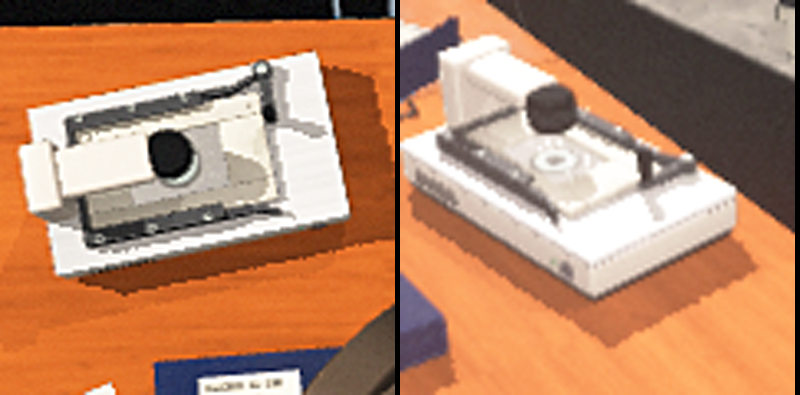

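p6 shows the insert lying flat between the guides under the lips and lamp. The lever lies across parallel to its rear edge, pivot at (262,68) and knob at (270,115) in the top half. Handing in.

```bash
python3 -c "
from h import *
print(workorder.sign_off())"
```

```text
the job is handed in; nothing more can be done
None
```

The insert is in the imager, pushed home against the back stop, and the lever is swung across in front of it. I handed the job in at about 22 s; sign-off gives no verdict.

- **Insert:** I gripped it by its rear bar, turned it about 30°, and slid it under the lips with no more than about 3 N on the wrist. I then let go and pushed the end with both fingers. It met the stop at about 10 N, within 1 mm of the predicted home position.
- **Lever:** I gripped the knob and took it round its arc to about 1.58 rad, which is the arm's reading, against a side force of about 5 N. I then let go and moved clear.
- **Last checks:** The final pictures show the plate flat between the guides, with the lever across parallel to its end. The arm was well clear, with wrist forces near zero. The lamp was never approached closely, and the robot stayed clear of the dish and objective.
- **What disagreed or wasn't checked:**
  - The two cameras disagreed by 3–7 mm on absolute positions, so I used a joint fit and confirmed it by contact.
  - The dish and objective outlines agreed with their starting places to a few pixels. The final top picture reported no objective, and the last scene "dish" outline was a false match on the imager.
  - The lever angle was not measured separately after release.

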